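# Unlock the slope-fronted feed bin

## Task

Unlock the feed bin's sloping lid: press the red release button so that the yellow-ended T-handle pops out, turn the handle a quarter turn anticlockwise, and then swing the lock bar up the lid by its orange post until it seats in its end detent. Leave the handle out and turned and the bar parked there, let go of everything, and do not disturb the spray bottle, jar, tub and tin standing around.

Things in the scene. Friction and masses are not known exactly. Their poses are not given: they have to be found in the camera images.
- bin: The fixed plywood feed bin, 320 mm deep (x), 360 wide (y). Origin at table level; x points from its low front edge (x -120, height 60 mm) to its back (x +200); y to its left. Flat top 225 mm high from x 109 to 200; before it the aluminium lid slopes up to the back at 35 deg.
- lid_centre (a point): Centre of the lid's surface, at (-8.4, 0, 144.6) mm in the bin frame. Axes: z = out, square to the lid, leaning 35 deg from vertical towards the bin's front; x = up the slope; y = left. Places on the lid are given below as (right, up, out) in mm from here.
- button_top (a point): Centre of the top of the red release button, 26 mm wide, at (148, 15, 32), in a black block 38 x 38, 22 high. It presses square into the lid: 6 mm travel, 2 N to start, 5.5 N fully down; from 3.5 mm on it frees the T-handle, which springs out and stays out. z = out.
- release (a joint): Travel of the release button, m: 0 up, 0.006 fully pressed.
- handle_grip (a point): Centre of the T-handle's cross-bar: 80 mm long (its y), 16 wide (x), 14 thick (z = out), steel with yellow ends. At the start lying left-right at (85, 15, 15), its top flush between two black rails 82 long, 8 wide, up to out 22, a gap of 3 mm on each side. Popped out: centre at out 49, underside 42. Turns with the handle.
- handle_pop (a joint): How far the T-handle has come out, m: 0 in, 0.034 fully out; a spring of 5 N keeps it out. It can be gripped across its width and turned only when out.
- handle_turn (a joint): Turn of the T-handle about the outward axis, rad: 0 locked, positive anticlockwise as seen facing the lid, stop at 1.6 (bar then lies up-down the slope). Friction of 0.08 Nm holds it where it is left. It carries a steel latch finger 54 mm long (out 1 to 17), whose end blocks the lock bar until turned by about 0.5.
- bar_post (a point): On the axis of the lock bar's orange post, at out 50: a round post 18 mm thick from out 4 to 66, square to the lid, 135 mm from bar_pivot; at (35, -35) when locked. Hold or push it above out 25, clear of the black rails. Turns with the bar, z = out.
- bar_pivot (a point): Fixed pivot of the lock bar on the lid's surface, at (-100, -35, 0). z = out is the hinge axis; x = up the slope; y = left.
- lock_bar (a joint): Angle of the dark flat lock bar (22 mm wide, out 3 to 7), rad: 0 locked, pointing right; positive swings the post up the slope, anticlockwise; end stop 1.40. Light to move; falls back if let go early. The sprung detent begins at about 0.85, takes about 2 N at the post, snaps in past 1.15 and holds at 1.36 to 1.40.
- spray: Bystander: green bottle with red cap, 66 mm wide, 190 high, loose, standing on the bench; origin under its centre.
- jar: Bystander: amber jar with black lid, 80 mm wide, 110 high, loose, standing on the bench; origin under its centre.
- tub: Bystander: blue open tub 120 x 90 x 70 mm high, loose, on the bench; origin under its centre.
- tin: Bystander: low green tin 84 mm wide, 45 high, loose, standing on the bin's flat top; origin under its centre.

How it is judged:
By the outcome, as a careful person would: the job done as asked, in the order asked, and still so for the second after the job is handed in, with the robot touching nothing.
It also fails if it takes over 51 s, if anything falls off the work surface, if the arm or the gripper's body presses on something with over 40 N, if the wrist force passes 120 N, or if a joint passes its speed limit or range.

## Robot

A 6-joint arm with a two-finger parallel gripper is mounted at the origin on the work surface. World frame = base frame: x ahead of the robot, y to its left, z up, the work surface at z = 0. Lengths are in m, angles in rad, forces in N, time in s.
With the tool pointing down it reaches from about 0.35 to 0.975 m from the base axis. Payload 17.4 kg.
Tool frame: the origin (TCP) lies midway between the tips of the shut fingers; the grasp point (between the pads) lies 19 mm behind it; z points along the fingers, y is the line along which they close (so a half turn about z gives the same grasp; the last joint's range is limited). The gripper opens to 85 mm and grips with 20 to 120 N. Pads are 22 mm wide; open, the fingers measure 114 mm over their backs; the gripper's body (76 mm by 85 mm) begins 54 mm behind the grasp point. The pads swing forward as they close: fully open they stand 13 mm farther back than shut.
Start: joints at [-1.163, 0.116, 1.442, -0, 1.584, -0.038], TCP at [0.291, -0.609, 0.231] pointing down, gripper open.
Joint ranges: [-2.83, 2.83], [-0.83, 2.19], [0.07, 2.5], [-1.14, 4.28], [0.01, 3], [-2.97, 2.97]. Speed limits (rad/s): [1.89, 1.89, 2.22, 3.14, 3.14, 3.14].

## Interface

Orientations are given as [roll, pitch, yaw] about the fixed x, y, z axes, in that order (R = Rz(yaw) Ry(pitch) Rx(roll)).
In Python, from cell import get_state, capture, job_done, silhouettes, mark_of gives the robot as it stands.
- The arm moves only by the tool carry_out, never from a script. Its argument "moves" is a list of rows, each a list of 7 numbers: the finger opening in cm, from 0 to 8.54, then the shift along the tool's x, y, z in cm, then the turn, a rotation vector about the tool's x, y, z in degrees. In form: [[fingers, dx, dy, dz, wx, wy, wz], ...]. A call has 1 to 20 rows; each row is the pose to reach, as a shift and turn from the pose commanded when the call began, along the tool's axes at that moment; what a row does not reach only later rows make up. A row lasts 1/12 s, in which the tool goes at most 41.7 mm and 7.16 degrees, less where a joint would pass 70% of its speed; a pose out of reach is approached as far as the arm can. A call with a gripper value outside its range is refused whole. The fingers move at their own pace and stop on an object; the grip force is fixed at half the most. Time passes only in rows, so rows that repeat a pose let the fingers close. It gives the time, the measured TCP pose, the force, the opening and the grip force at its end, in the units of the state.
- get_state(): the state, without advancing time (a new reading comes with each control period).
- capture(name): name is "side" or "top" or "wrist"; returns a dict with "img" (480x640x3 uint8, red, green, blue), "fov_y" (degrees; the focal length in pixels is half the picture's height over the tangent of half this angle, whatever the lens; pixels are square), "cx", "cy" (the principal point, pixels), "world_from_camera" (4x4, takes a point from camera to world coordinates). Camera axes: x right, y down, z forward; pixel columns grow to the right and rows downward; lengths in m; the calibration is good to about 2 mm. A picture is of the moment at which its call begins. There is no depth.
- job_done(): hands the job in; it is judged then, once.
Trained networks look in the newest picture that a camera, given by its name, has taken for a name from the list of things; names that differ only in an ending like _2 or _b are one class to them, and where a whole thing is asked for, a point or a joint stands for the part that bears it (a point fixed in the world has none). Each returns a list of dicts, best first, with "confidence" (0 to 1); they miss things now and then, are a little off and sometimes report something else, mostly with a low value. They report only what shows in the picture. A call takes as long as a camera call.
- silhouettes(name, camera): "region" (480x640 bool, what is visible of it) and "extent" ([left, top, right, bottom] in pixels, round what is visible of it).
- mark_of(name, camera): "location" ([column, row] in pixels: a listed point, or the origin of a listed thing).
The state is a dict: "clock": time; "joints": joint angles; "joint_vel": joint speeds; "joint_efforts": joint torques, N m; "tool_pos": TCP position; "orientation": TCP orientation; "force": force on the tool from outside, world axes, zero at the start; "ft_torque": the same for the moment, N m; "grip_width": finger opening in m; "finger_force": force on a finger pad.
Only numpy, scipy, OpenCV 4.12 (cv2) and the standard library are available. Lean on these libraries where they do the work, as an engineer would, in place of code of your own. Each camera call takes 0.05 s, during which the arm holds its last target. There are 200 camera calls.

## Working session

There is one attempt and no reset: what is moved stays moved. The work goes in short steps, Python scripts to look and compute and a tool call to move; the robot and the scene stay as the last step left them, time stands still between calls to the robot, and variables do not carry over. Pictures are saved under pics/ and viewed, at most 10 in all, crops included, and the job is handed in when it is done.

Besides the shell and the picture viewer there is one more tool, called after "Emit:" as name(argument=value, ...), one argument or row to a line, values as JSON. carry_out: Moves the arm, as the interface text tells. Its arguments: {"type":"object","properties":{"moves":{"type":"array"}},"required":["moves"]}

```bash
mkdir -p pics; ls; python3 - <<'E'
from cell import *
import cv2,numpy as np
s=get_state();print(s)
for c in("side","top"):
    d=capture(c);cv2.imwrite(f"pics/{c}0.png",d["img"][:,:,::-1])
    print(c,d["fov_y"],d["cx"],d["cy"],np.round(d["world_from_camera"],3).tolist())
    for n in("bin","lid_centre","button_top","handle_grip","bar_post","bar_pivot","spray","jar","tub","tin"):
        print(n,[(np.round(m["location"],1).tolist(),round(m["confidence"],2)) for m in mark_of(n,c)[:2]])
E
```

```text
pics
{'clock': 0.0, 'joints': array([-1.16277775e+00,  1.16468428e-01,  1.44228857e+00,  2.11147205e-05,
        1.58398434e+00, -3.78137676e-02]), 'joint_vel': array([-0.00107541,  0.00028928,  0.00055744,  0.00081433,  0.00074215,
        0.00128791]), 'joint_efforts': array([ 4.04782404e-03, -7.31981707e+01, -6.32491350e+01,  4.78560764e-05,
        6.17322410e-03, -3.38345058e-05]), 'tool_pos': array([ 0.29097735, -0.60884535,  0.23055954]), 'orientation': array([-3.14044559e+00, -6.45237871e-05,  4.45832579e-01]), 'force': array([ 0.81949762,  1.02489485, -0.24063925]), 'ft_torque': array([-0.033495  , -0.01112952,  0.05345524]), 'finger_force': 0.0, 'grip_width': 0.08578529850591761}
side 45.472502535822166 328.12812672979453 247.90552759920527 [[0.959, -0.198, 0.201, 0.388], [-0.282, -0.715, 0.639, -0.582], [0.018, -0.67, -0.742, 0.83], [0.0, 0.0, 0.0, 1.0]]
bin []
lid_centre [([327.4, 231.2], 0.6)]
button_top [([245.7, 245.7], 0.53), ([316.2, 213.1], 0.39)]
handle_grip [([278.3, 243.4], 0.7)]
bar_post [([294.3, 207.4], 0.62)]
bar_pivot [([372.1, 213.0], 0.76)]
spray [([240.2, 232.1], 0.76)]
jar [([365.0, 443.4], 0.93), ([328.7, 234.9], 0.19)]
tub [([318.5, 211.4], 0.69)]
tin [([310.1, 296.2], 0.88)]
top 57.7106863475633 318.50374459035754 243.91621517213142 [[0.006, -0.999, 0.042, 0.548], [-1.0, -0.007, -0.028, 0.018], [0.028, -0.041, -0.999, 0.857], [0.0, 0.0, 0.0, 1.0]]
bin [([302.6, 244.3], 0.63)]
lid_centre [([292.0, 239.5], 0.56)]
button_top []
handle_grip [([308.8, 293.2], 0.74), ([192.6, 224.8], 0.25)]
bar_post [([259.2, 266.3], 0.86)]
bar_pivot [([267.1, 184.2], 0.85)]
spray [([205.2, 307.1], 0.69)]
jar [([445.3, 258.2], 0.96), ([192.5, 224.6], 0.4)]
tub [([191.8, 224.6], 0.7)]
tin [([413.0, 293.6], 0.74)]
```

View pics/side0.png

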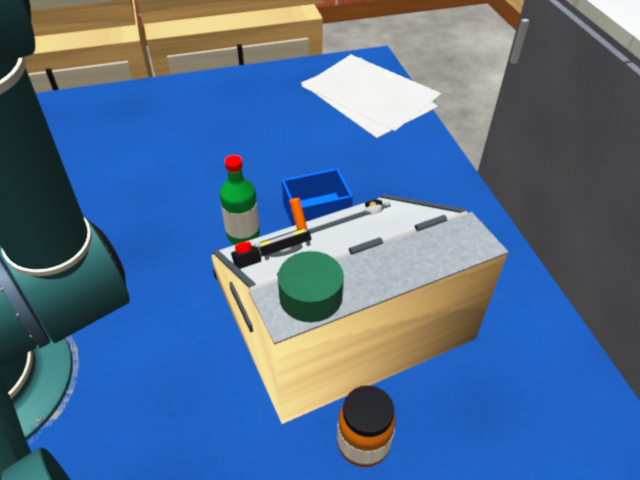

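View pics/top0.png

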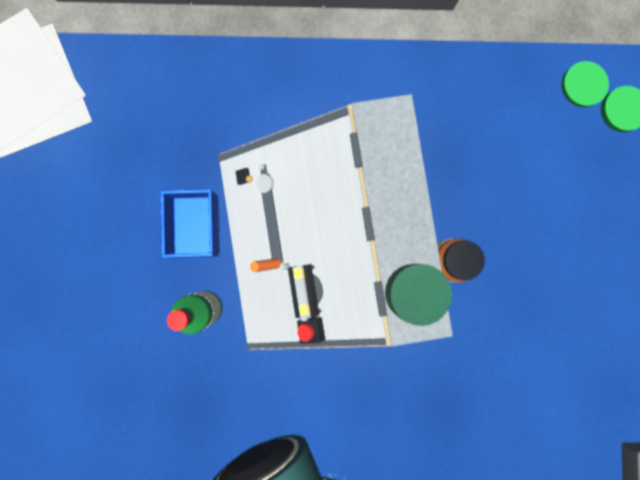

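Side view: button (243,247), post top (296,202), flat-top back corners (507,252) and (274,340). Top view: button (306,333), post top (254,267), pivot (265,184), flat-top back corners (412,95) and (452,336). I'll fit the bin pose and the bystander positions.

```bash
cat > h.py <<'E'
import numpy as np,json
from scipy.spatial.transform import Rotation as R
from scipy.optimize import least_squares
from cell import *
c,s=np.cos(np.radians(35)),np.sin(np.radians(35))
U=np.array([c,0,s]);N=np.array([-s,0,c]);RT=np.array([0,-1,0.])
def lid(r,u,o): return np.array([-8.4,0,144.6])/1e3+(r*RT+u*U+o*N)/1e3
def proj(d,P):
    W=d["world_from_camera"];p=(np.asarray(P)-W[:3,3])@W[:3,:3]
    f=240/np.tan(np.radians(d["fov_y"]/2));return np.array([d["cx"]+f*p[0]/p[2],d["cy"]+f*p[1]/p[2]])
def ray(d,px,z):
    W=d["world_from_camera"];f=240/np.tan(np.radians(d["fov_y"]/2))
    v=W[:3,:3]@np.array([(px[0]-d["cx"])/f,(px[1]-d["cy"])/f,1]);return W[:3,3]+v*(z-W[2,3])/v[2]
def w(q,p): return R.from_euler("z",q[2]).apply(p)+[q[0],q[1],0]
def fit(obs,q0):
    f=lambda q:np.concatenate([proj(d,w(q,p))-np.array(px) for d,p,px in obs])
    r=least_squares(f,q0,loss="soft_l1",f_scale=2);return r.x,f(r.x).reshape(-1,2)
try:
    Q=np.array(json.load(open("q.json")))
except Exception: Q=None
def L(r,u,o): return w(Q,lid(r,u,o))
def axes():  # world columns: right, up, out
    return R.from_euler("z",Q[2]).apply([RT,U,N]).T
def ydir(a): # tool rotation: z into the lid, tool y at angle a deg anticlockwise from 'right'
    A=axes();y=A@[np.cos(np.radians(a)),np.sin(np.radians(a)),0];z=-A[:,2]
    return R.from_matrix(np.c_[np.cross(y,z),y,z])
def row(pos,rot,p0=None,r0=None):
    st=get_state();p0=st["tool_pos"] if p0 is None else p0
    r0=R.from_euler("xyz",st["orientation"]) if r0 is None else r0
    return np.round(np.r_[r0.inv().apply(np.asarray(pos)-p0)*100,(r0.inv()*rot).as_rotvec(degrees=True)],2).tolist()
def inlid(P): # world -> (right,up,out) mm
    return np.round(axes().T@(np.asarray(P)-L(0,0,0))*1e3,1)
E
python3 - <<'E'
from h import *
import h
S=capture("side");T=capture("top")
b=lambda *a:np.array(a)/1e3
obs=[(S,lid(148,15,32),(243.5,247)),(S,lid(35,-35,66),(296,201)),(S,b(200,180,225),(507,252)),(S,b(200,-180,225),(274,340)),
(S,lid(-100,-35,8),(372,212)),(T,lid(148,15,32),(306,333)),(T,lid(35,-35,66),(254,267)),(T,b(200,180,225),(412,95)),(T,b(200,-180,225),(452,336)),(T,lid(-100,-35,8),(264.5,184))]
q,r=fit(obs,[.55,0,-1.5]);print(q,np.round(r,1).tolist())
json.dump(q.tolist(),open("q.json","w"));h.Q=q
for n,z in(("spray",0),("jar",0),("tub",0),("tin",.225)):
    for d,cn in((S,"side"),(T,"top")):
        m=mark_of(n,cn); print(n,[np.round(ray(d,x["location"],z),3).tolist() for x in m[:1]])
for n,a in(("button",(148,15,32)),("handle",(85,15,49)),("post",(35,-35,50)),("pivot",(-100,-35,0))):print(n,np.round(L(*a),3))
print(np.round(axes(),3))
for a in(-90,0,90,180):print(a,ydir(a).as_euler("xyz"), row(L(148,15,90),ydir(a)))
E
```

```text
[ 0.58690723  0.03052702 -1.40500616] [[-1.9, -2.3], [-2.5, -1.6], [1.5, 0.2], [-0.3, 4.3], [0.4, -3.1], [-1.7, 0.1], [0.2, -0.1], [0.2, -0.7], [1.5, -0.2], [0.4, -0.5]]
spray [[0.455, 0.221, 0.0]]
spray [[0.462, 0.213, 0.0]]
jar [[0.554, -0.261, 0.0]]
jar [[0.558, -0.258, 0.0]]
tub [[0.623, 0.23, -0.0]]
tub [[0.614, 0.241, 0.0]]
tin [[0.505, -0.136, 0.225]]
tin [[0.499, -0.131, 0.225]]
button [0.439 0.02  0.179]
handle [0.499 0.04  0.193]
post [0.542 0.09  0.165]
pivot [0.679 0.084 0.125]
[[-0.986  0.135 -0.095]
 [-0.165 -0.808  0.566]
 [ 0.     0.574  0.819]]
-90 [-2.53072742  0.         -2.97580249] [41.37, -53.63, 0.44, 6.97, -49.48, -156.94]
0 [ 3.14159265 -0.61086524 -1.40500616] [41.37, -53.63, 0.44, -32.26, 24.29, 102.31]
90 [2.53072742 0.         0.16579016] [41.37, -53.63, 0.44, -34.77, -4.9, 15.54]
180 [3.14159265 0.61086524 1.73658649] [41.37, -53.63, 0.44, -22.55, -29.94, -71.51]
```

```bash
python3 - <<'E'
from h import *
print(row(L(148,15,140),ydir(90)))
E
```

```text
[42.16, -56.38, -3.66, -34.77, -4.9, 15.54]
```

Emit:
carry_out(
  moves=[
    [0,0,0,-4,0,0,0],
    [0,0,0,-8,0,0,0],
    [0,6,-8,-13,-5,0,2],
    [0,30,-40,-15,-34.8,-4.9,15.5],
    [0,30,-40,-15,-34.8,-4.9,15.5],
    [0,30,-40,-15,-34.8,-4.9,15.5],
    [0,30,-40,-15,-34.8,-4.9,15.5],
    [0,30,-40,-15,-34.8,-4.9,15.5],
    [0,30,-40,-15,-34.8,-4.9,15.5],
    [0,30,-40,-15,-34.8,-4.9,15.5],
    [0,42.2,-56.4,-3.7,-34.8,-4.9,15.5],
    [0,42.2,-56.4,-3.7,-34.8,-4.9,15.5],
    [0,42.2,-56.4,-3.7,-34.8,-4.9,15.5],
    [0,42.2,-56.4,-3.7,-34.8,-4.9,15.5],
    [0,42.2,-56.4,-3.7,-34.8,-4.9,15.5],
    [0,42.2,-56.4,-3.7,-34.8,-4.9,15.5],
    [0,42.2,-56.4,-3.7,-34.8,-4.9,15.5],
    [0,42.2,-56.4,-3.7,-34.8,-4.9,15.5],
    [0,42.2,-56.4,-3.7,-34.8,-4.9,15.5],
    [0,42.2,-56.4,-3.7,-34.8,-4.9,15.5],
  ],
)

```text
clock: 3.27
tool_pos: [0.4264, 0.0742, 0.2704]
orientation: [2.53, -0.001, 0.167]
force: [0.0, -0.2, 0.9]
grip_width: -0.0
finger_force: 0.0
```

```bash
python3 - <<'E'
from h import *
import cv2
s=get_state();print(s["clock"],s["tool_pos"],inlid(s["tool_pos"]),s["joints"],s["force"],row(L(148,15,50),ydir(90)))
d=capture("wrist");im=d["img"].copy()
for a in((148,15,32),(85,15,15),(35,-35,66),(-100,-35,8),(125,15,22),(45,15,22)):
    p=proj(d,L(*a));print(a,p)
    cv2.drawMarker(im,tuple(int(v) for v in p),(255,0,255),0,10)
for n in("button_top","handle_grip","bar_post","bar_pivot"):print(n,[(np.round(m["location"],1),round(m["confidence"],2)) for m in mark_of(n,"wrist")[:1]])
cv2.imwrite("pics/w1.png",im[:,:,::-1])
E
```

```text
3.2667 [0.42642016 0.07416117 0.27038863] [151.1  22.1 138.1] [ 0.483651   -0.35330449  1.89179713 -0.59152095  1.77654643  1.81484075] [ 0.03820546 -0.19724589  0.91447856] [0.3, -0.71, 8.81, 0.04, -0.09, 0.04]
(148, 15, 32) [309.88926673 235.85278998]
(85, 15, 15) [309.88846572 145.84782254]
(35, -35, 66) [214.99197297  53.57388886]
(-100, -35, 8) [ 223.12587651 -179.91782848]
(125, 15, 22) [310.0268686  202.22355911]
(45, 15, 22) [309.17698447  84.53322316]
button_top [(array([307.2, 234.9]), 0.58)]
handle_grip [(array([304.1, 143.7]), 0.96)]
bar_post [(array([219.1,  62.3]), 0.6)]
bar_pivot []
```

View pics/w1.png

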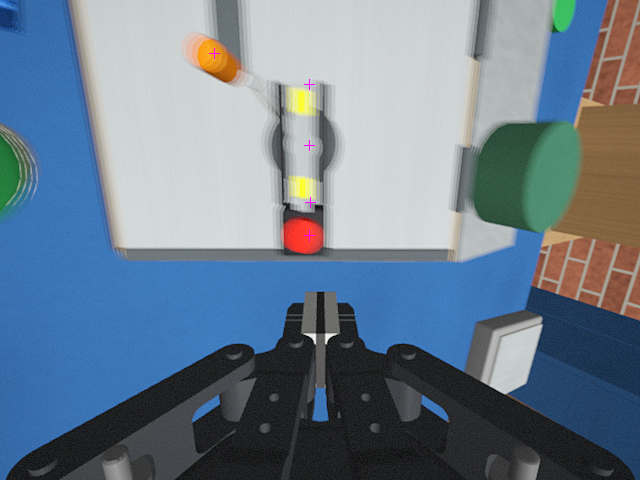

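The wrist view is blurred because the arm was still settling. Button (304,236), handle (303,145) and post (213,53) all sit about 6 px left of prediction, so I'll recheck at rest.

Emit:
carry_out(
  moves=[
    [0,0,0,0,0,0,0],
    [0,0,0,0,0,0,0],
  ],
)

```text
clock: 3.68
tool_pos: [0.4265, 0.0708, 0.2712]
orientation: [2.531, -0.001, 0.165]
force: [-0.2, -0.3, -0.9]
grip_width: -0.0001
finger_force: 0.0
```

```bash
python3 - <<'E'
from h import *
import cv2
s=get_state();print(s["clock"],inlid(s["tool_pos"]),s["joints"],np.abs(s["joint_vel"]).max(),row(L(148,15,50),ydir(90)))
d=capture("wrist");im=d["img"]
hsv=cv2.cvtColor(im,cv2.COLOR_RGB2HSV)
def blobs(lo,hi,mn=60):
    n,l,st,ce=cv2.connectedComponentsWithStats(cv2.inRange(hsv,lo,hi));return [(st[i].tolist(),ce[i].round(1).tolist()) for i in range(1,n) if st[i][4]>mn]
print("red",blobs((0,200,90),(4,255,255)),blobs((176,200,90),(180,255,255)));print("yel",blobs((25,150,120),(35,255,255)));print("or",blobs((8,200,120),(18,255,255)))
for a in((148,15,32),(115,15,22),(55,15,22),(35,-35,66)):print(a,proj(d,L(*a)))
cv2.imwrite("pics/w2.png",im[:,:,::-1])
E
```

```text
3.6833 [151.5  25.2 136.8] [ 0.47670176 -0.35668762  1.89292372 -0.59199454  1.77553581  1.8099833 ] 0.001850391539842996 [0.35, -1.03, 8.68, 0.01, -0.02, -0.08]
red [([286, 218, 35, 36, 766], [300.9, 236.1])] []
yel [([294, 91, 17, 24, 385], [301.5, 102.5]), ([295, 179, 16, 20, 305], [302.9, 188.4])]
or [([191, 38, 53, 48, 1156], [217.5, 63.9])]
(148, 15, 32) [305.54577152 235.65158429]
(115, 15, 22) [305.49107629 188.22783544]
(55, 15, 22) [304.33088069  99.4878696 ]
(35, -35, 66) [207.9746349   52.26228407]
```

View pics/w2.png

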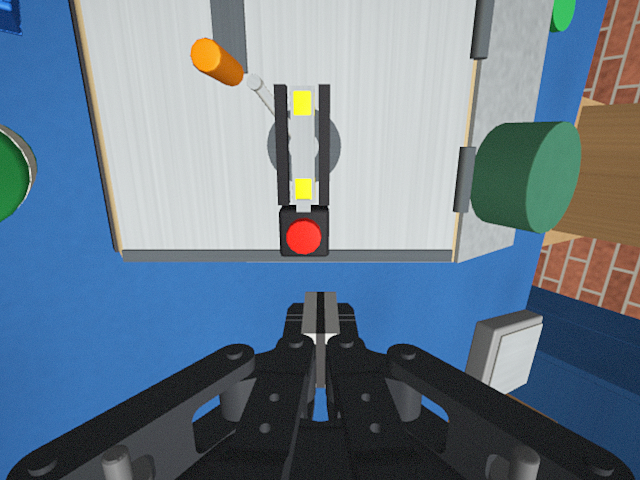

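Now sharp: button (303.5,237.5), handle centre (302.5,145.5), post top (208,54), about 2 px off prediction. Refit with these included.

```bash
python3 - <<'E'
from h import *
import h
S=capture("side");T=capture("top");Wd=capture("wrist")
b=lambda *a:np.array(a)/1e3
wr=[(Wd,lid(148,15,32),(303.5,237.5)),(Wd,lid(85,15,22),(302.5,145.5)),(Wd,lid(35,-35,66),(208,54))]
obs=[(S,lid(35,-35,66),(296,201)),(S,b(200,180,225),(507,252)),
(T,lid(35,-35,66),(254,267)),(T,b(200,180,225),(412,95)),(T,b(200,-180,225),(452,336)),(T,lid(-100,-35,8),(264.5,184))]+wr*2
q,r=fit(obs,Q);print(q-Q,np.round(r,1).tolist())
json.dump(q.tolist(),open("q.json","w"));h.Q=q
print(inlid(get_state()["tool_pos"]));print(row(L(148,15,45),ydir(90)),row(L(148,15,25),ydir(90)))
E
```

```text
[-0.00094562  0.00082271 -0.00320394] [[-3.1, -2.0], [0.5, 0.3], [-0.4, 0.3], [0.1, 0.2], [0.7, 0.9], [0.1, -0.0], [0.8, -0.5], [1.4, 1.2], [-1.3, -0.8], [0.8, -0.5], [1.4, 1.2], [-1.3, -0.8]]
[150.8  26.  136. ]
[0.26, -1.1, 9.1, 0.02, -0.12, 0.11] [0.26, -1.1, 11.1, 0.02, -0.12, 0.11]
```

Emit:
carry_out(
  moves=[
    [0,0.1,-0.4,3.5,0,0,0],
    [0,0.3,-1.1,7,0,0,0],
    [0,0.3,-1.1,9.1,0,0,0],
    [0,0.3,-1.1,9.8,0,0,0],
    [0,0.3,-1.1,10.3,0,0,0],
    [0,0.3,-1.1,10.6,0,0,0],
    [0,0.3,-1.1,10.8,0,0,0],
    [0,0.3,-1.1,10.8,0,0,0],
    [0,0.3,-1.1,10.8,0,0,0],
    [0,0.3,-1.1,10.8,0,0,0],
  ],
)

```text
clock: 4.72
tool_pos: [0.4388, 0.0204, 0.177]
orientation: [2.53, -0.002, 0.167]
force: [-1.2, 0.7, 4.1]
grip_width: 0.0
finger_force: 1.9
```

```bash
python3 - <<'E'
from h import *
import cv2
s=get_state();print(inlid(s["tool_pos"]),axes().T@s["force"])
d=capture("wrist");cv2.imwrite("pics/w3.png",d["img"][:,:,::-1])
for a in((85,15,22),(85,15,56)):print(a,proj(d,L(*a)))
print([(m["location"],m["confidence"]) for m in mark_of("handle_grip","wrist")])
E
```

```text
[147.   14.8  29.2] [1.07954452 1.64012816 3.82055224]
(85, 15, 22) [320.30286538 164.84494302]
(85, 15, 56) [320.43610389 173.32265503]
[([316.4, 172.1], 0.55)]
```

View pics/w3.png

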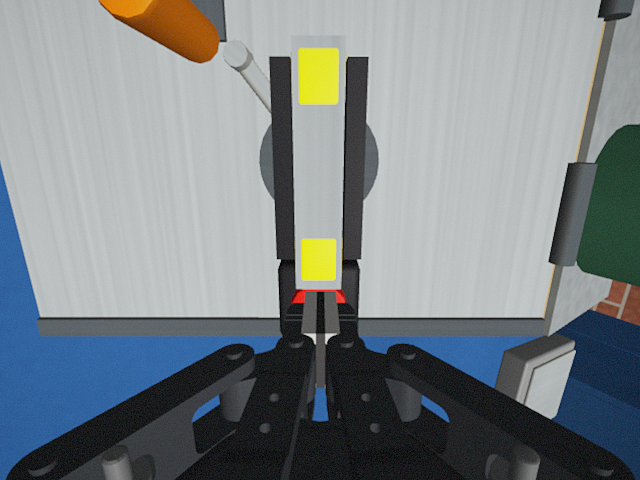

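The handle has popped out: it now overlaps the rails and looks 1.29 times larger. I'll retract, move over it and grip across its width.

Emit:
carry_out(
  moves=[
    [0,0,0,-2.5,0,0,0],
    [4.5,0,0,-6,0,0,0],
    [4.5,3,0,-6.5,0,0,0],
    [4.5,6.2,0,-6.5,0,0,0],
    [4.5,6.2,0,-6.5,0,0,0],
    [4.5,6.2,0,-6.5,0,0,0],
    [4.5,6.2,0,-6.5,0,0,0],
    [4.5,6.2,0,-4,0,0,0],
    [4.5,6.2,0,-1.5,0,0,0],
    [4.5,6.2,0,-0.5,0,0,0],
    [4.5,6.2,0,-0.5,0,0,0],
    [4.5,6.2,0,-0.5,0,0,0],
  ],
)

```text
clock: 5.82
tool_pos: [0.4987, 0.0331, 0.1805]
orientation: [2.53, -0.0, 0.166]
force: [0.1, -0.0, 0.7]
grip_width: 0.0449
finger_force: 0.0
```

```bash
python3 - <<'E'
from h import *
import cv2
s=get_state();print(inlid(s["tool_pos"]),axes().T@s["force"],s["grip_width"])
d=capture("wrist");cv2.imwrite("pics/w4.png",d["img"][:,:,::-1])
E
```

```text
[85.8 14.5 33.7] [-0.06225835  0.45300791  0.54140138] 0.044888360589158884
```

View pics/w4.png

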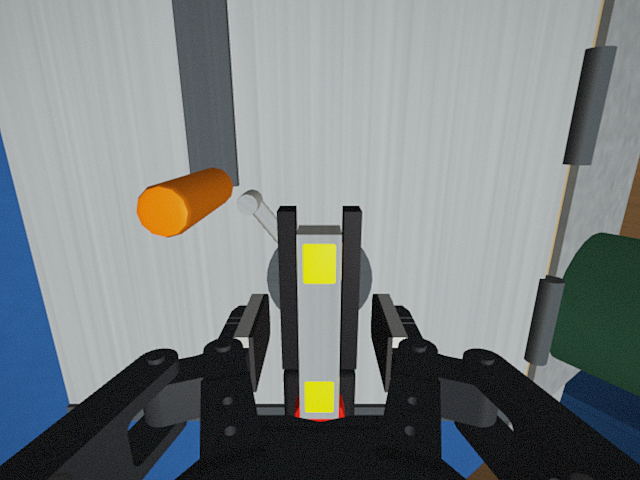

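The fingers straddle the bar evenly, with the bar at column 319 between the pads. Close, then turn anticlockwise (negative about tool z).

Emit:
carry_out(
  moves=[
    [1,0,0,0,0,0,0],
    [1,0,0,0,0,0,0],
    [1,0,0,0,0,0,0],
    [1,0,0,0,0,0,0],
    [1,0,0,0,0,0,0],
  ],
)

```text
clock: 6.28
tool_pos: [0.4993, 0.0336, 0.1803]
orientation: [2.531, -0.001, 0.167]
force: [0.1, 4.8, 2.5]
grip_width: 0.015
finger_force: 60.1
```

Emit:
carry_out(
  moves=[
    [1,0,0,0,0,0,-5],
    [1,0,0,0,0,0,-12],
    [1,0,0,0,0,0,-18],
    [1,0,0,0,0,0,-24],
    [1,0,0,0,0,0,-30],
    [1,0,0,0,0,0,-36],
    [1,0,0,0,0,0,-42],
    [1,0,0,0,0,0,-48],
    [1,0,0,0,0,0,-54],
    [1,0,0,0,0,0,-60],
    [1,0,0,0,0,0,-66],
    [1,0,0,0,0,0,-72],
    [1,0,0,0,0,0,-78],
    [1,0,0,0,0,0,-84],
    [1,0,0,0,0,0,-89],
    [1,0,0,0,0,0,-90],
    [1,0,0,0,0,0,-90],
    [1,0,0,0,0,0,-90],
  ],
)

```text
clock: 7.78
tool_pos: [0.5001, 0.0333, 0.181]
orientation: [3.138, 0.612, 1.737]
force: [7.7, 1.1, 5.5]
grip_width: 0.0148
finger_force: 60.1
```

```bash
python3 - <<'E'
from h import *
s=get_state();print(inlid(s["tool_pos"]),axes().T@s["force"],s["ft_torque"],s["grip_width"],s["joints"],(ydir(90).inv()*R.from_euler("xyz",s["orientation"])).as_rotvec(degrees=True))
E
```

```text
[84.4 14.8 34. ] [-7.74961237  3.26974468  4.4835434 ] [ 0.04562481 -1.00019743  0.79411424] 0.014818386460084779 [ 0.34617613 -0.20021358  1.91577166 -0.60148734  1.55157238  0.23029036] [ -0.27929396   0.17701651 -90.14837174]
```

Turned 90° with low forces. Release, retract, then go over the post with the closing axis along the bar's tangent.

Emit:
carry_out(
  moves=[
    [4.5,0,0,0,0,0,0],
    [4.5,0,0,0,0,0,0],
    [4.5,0,0,0,0,0,0],
    [4.5,0,0,0,0,0,0],
    [4.5,0,0,-2.5,0,0,0],
    [4.5,0,0,-5.5,0,0,0],
    [4.5,1,1,-7,0,0,7],
    [4.5,3,3,-7,0,0,14],
    [4.5,5,4.9,-7,0,0,21],
    [4.5,5,4.9,-7,0,0,28],
    [4.5,5,4.9,-7,0,0,35],
    [4.5,5,4.9,-7,0,0,42],
    [4.5,5,4.9,-7,0,0,49],
    [4.5,5,4.9,-7,0,0,56],
    [4.5,5,4.9,-7,0,0,63],
    [4.5,5,4.9,-7,0,0,70],
    [4.5,5,4.9,-7,0,0,77],
    [4.5,5,4.9,-7,0,0,84],
    [4.5,5,4.9,-7,0,0,90],
    [4.5,5,4.9,-7,0,0,90],
  ],
)

```text
clock: 9.45
tool_pos: [0.5338, 0.1213, 0.2083]
orientation: [2.53, -0.002, 0.162]
force: [-0.2, -0.4, -0.7]
grip_width: 0.0455
finger_force: 0.0
```

Emit:
carry_out(
  moves=[
    [4.5,0,0,0,0,0,0],
    [4.5,0,0,0,0,0,0],
    [4.5,0,0,0,0,0,0],
  ],
)

```text
clock: 9.7
tool_pos: [0.5339, 0.1213, 0.2084]
orientation: [2.53, 0.002, 0.169]
force: [1.1, 0.7, 0.2]
grip_width: 0.0451
finger_force: 0.0
```

```bash
python3 - <<'E'
from h import *
import cv2
s=get_state();print(s["clock"],inlid(s["tool_pos"]),axes().T@s["force"],s["grip_width"],row(L(35,-35,33),ydir(90)))
d=capture("wrist");im=d["img"].copy()
for a in((35,-35,66),(85,15,56)):
    p=proj(d,L(*a));print(p);cv2.drawMarker(im,tuple(int(v) for v in p),(255,0,255),0,10)
cv2.imwrite("pics/w5.png",im[:,:,::-1])
E
```

```text
9.7 [ 36.8 -36.1 103.2] [-1.16487928 -0.36031616  0.44137162] 0.0450767870693218 [0.17, 0.11, 7.02, 0.03, -0.11, 0.34]
[321.50058867 272.85168851]
[402.06570967 342.88931612]
```

View pics/w5.png

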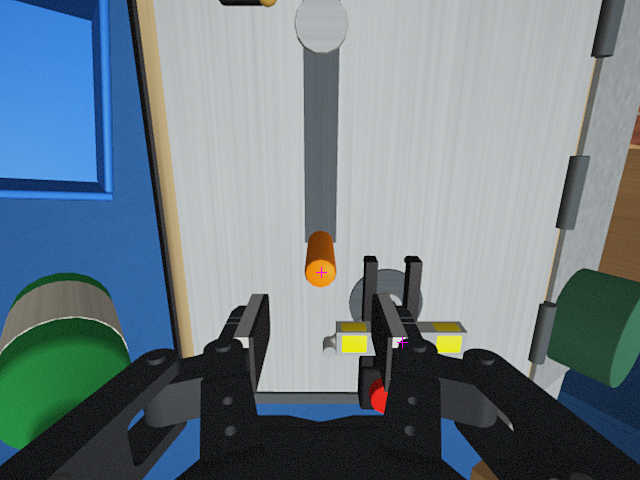

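Handle is out and turned (yellow ends at (354,343) and (449,343)), and the post at (321,272) is centred between the fingers. Descend and grip it.

Emit:
carry_out(
  moves=[
    [4.5,0.2,0.1,2.5,0,0,0],
    [4.5,0.2,0.1,5,0,0,0],
    [4.5,0.2,0.1,7,0,0,0],
    [4.5,0.2,0.1,7,0,0,0],
    [1.2,0.2,0.1,7,0,0,0],
    [1.2,0.2,0.1,7,0,0,0],
    [1.2,0.2,0.1,7,0,0,0],
    [1.2,0.2,0.1,7,0,0,0],
    [1.2,0.2,0.1,7,0,0,0],
  ],
)

```text
clock: 10.5
tool_pos: [0.543, 0.0819, 0.153]
orientation: [2.531, -0.001, 0.167]
force: [-2.7, 5.0, 7.0]
grip_width: 0.0167
finger_force: 58.7
```

```bash
python3 - <<'E'
from h import *
s=get_state();print(s["clock"],inlid(s["tool_pos"]),axes().T@s["force"],s["grip_width"],s["finger_force"])
for t in list(range(5,80,5))+[79]:
    a=np.radians(t);print(t,round(13.5*(1-np.cos(a)),1),round(13.5*np.sin(a),1))
E
```

```text
10.5 [ 34.2 -34.9  34.6] [ 1.90791557 -0.35955714  8.81569131] 0.016679426248986273 58.651946783065796
5 0.1 1.2
10 0.2 2.3
15 0.5 3.5
20 0.8 4.6
25 1.3 5.7
30 1.8 6.7
35 2.4 7.7
40 3.2 8.7
45 4.0 9.5
50 4.8 10.3
55 5.8 11.1
60 6.7 11.7
65 7.8 12.2
70 8.9 12.7
75 10.0 13.0
79 10.9 13.3
```

Emit:
carry_out(
  moves=[
    [1.2,0.1,1.2,0,0,0,-5],
    [1.2,0.2,2.3,0,0,0,-10],
    [1.2,0.5,3.5,0,0,0,-15],
    [1.2,0.8,4.6,0,0,0,-20],
    [1.2,1.3,5.7,0,0,0,-25],
    [1.2,1.8,6.7,0,0,0,-30],
    [1.2,2.4,7.7,0,0,0,-35],
    [1.2,3.2,8.7,0,0,0,-40],
    [1.2,4.0,9.5,0,0,0,-45],
    [1.2,4.8,10.3,0,0,0,-50],
    [1.2,5.8,11.1,0,0,0,-55],
    [1.2,6.7,11.7,0,0,0,-60],
    [1.2,7.8,12.2,0,0,0,-65],
    [1.2,8.9,12.7,0,0,0,-70],
    [1.2,10.0,13.0,0,0,0,-75],
    [1.2,10.9,13.3,0,0,0,-79],
    [1.2,10.9,13.3,0,0,0,-79],
    [1.2,10.9,13.3,0,0,0,-79],
  ],
)

```text
clock: 12.0
tool_pos: [0.669, -0.0064, 0.2284]
orientation: [3.008, 0.596, 1.506]
force: [1.4, 12.7, 2.2]
grip_width: 0.0163
finger_force: 59.0
```

```bash
python3 - <<'E'
from h import *
s=get_state();p=inlid(s["tool_pos"]);print(s["clock"],p,np.arctan2(p[1]+35,p[0]+100),np.hypot(p[1]+35,p[0]+100),axes().T@s["force"],s["grip_width"],(ydir(90).inv()*R.from_euler("xyz",s["orientation"])).as_rotvec(degrees=True))
E
```

```text
12.0 [-75.9  96.5  34.7] 1.389537863719984 133.69016418570214 [-3.42616213 -8.838987    8.84510744] 0.016332272098582776 [ -0.09331606   0.26691737 -79.25509938]
```

Emit:
carry_out(
  moves=[
    [4.5,0,0,0,0,0,0],
    [4.5,0,0,0,0,0,0],
    [4.5,0,0,0,0,0,0],
    [4.5,0,0,0,0,0,0],
    [4.5,0,0,-2.5,0,0,0],
    [4.5,0,0,-5.5,0,0,0],
    [4.5,0,0,-9,0,0,0],
    [4.5,0,0,-13,0,0,0],
    [4.5,0,0,-13,0,0,0],
    [4.5,0,0,-13,0,0,0],
    [4.5,0,0,-13,0,0,0],
    [4.5,0,0,-13,0,0,0],
  ],
)

```text
clock: 13.0
tool_pos: [0.6557, 0.0649, 0.3332]
orientation: [3.011, 0.599, 1.505]
force: [-0.4, -0.1, 0.0]
grip_width: 0.0449
finger_force: 0.0
```

```bash
python3 - <<'E'
from h import *
import cv2
s=get_state();print(s["clock"],inlid(s["tool_pos"]),s["force"])
d=capture("wrist");t=capture("top")
im=d["img"].copy()
for th in(1.30,1.36,1.40):
    p=proj(d,L(-100+135*np.cos(th),-35+135*np.sin(th),66));print(th,p)
p=proj(d,L(-100+135*np.cos(1.38),-35+135*np.sin(1.38),66));cv2.drawMarker(im,tuple(int(v) for v in p),(255,0,255),0,8)
for n in("spray","jar","tub","tin"):print(n,[(np.round(m["location"],1),round(m["confidence"],2)) for m in mark_of(n,"top")[:1]])
cv2.imwrite("pics/w6.png",im[:,:,::-1]);cv2.imwrite("pics/t6.png",t["img"][:,:,::-1])
E
```

```text
13.0 [-74.3  97.2 162.1] [-0.39800247 -0.14247919  0.01687492]
1.3 [306.56152485 244.41861907]
1.36 [317.99189983 244.99680271]
1.4 [325.61855444 245.01871389]
spray [(array([206.7, 306.6]), 0.79)]
jar [(array([445.4, 258.5]), 0.67)]
tub [(array([194.5, 228.9]), 0.86)]
tin [(array([414.5, 295.3]), 0.95)]
```

View pics/w6.png

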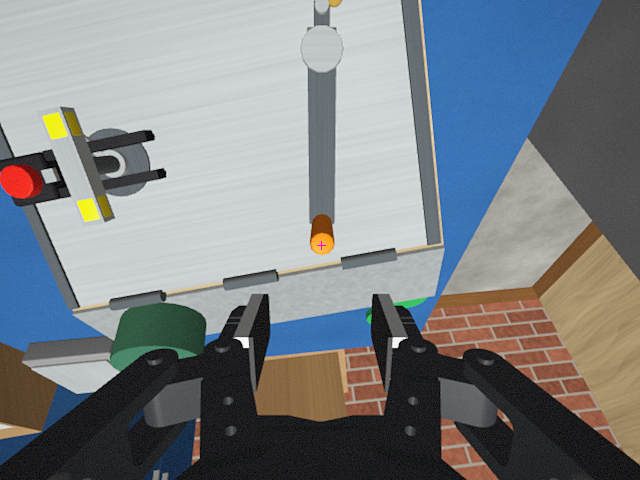

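View pics/t6.png

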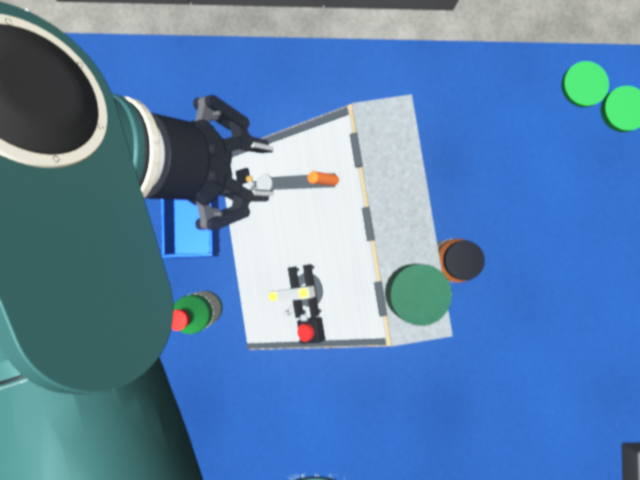

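The post top at (321,244) falls between the predicted 1.36 and 1.40 positions, so the bar is seated. The handle is out and turned, the bystanders are where they were, and the gripper is clear.

```bash
python3 -c "
from cell import *
print(job_done())"
```

```text
the job is handed in; nothing more can be done
None
```

The lid is unlocked and the job is handed in: button pressed, handle out and turned a quarter turn anticlockwise, lock bar in its end detent (about 1.38 rad), gripper clear, bystanders where they were, about 13 s used.

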